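Sort three closed slide boxes by their weight

ROBOT

A 7-joint arm with a two-finger parallel gripper is mounted at the origin on a cart in front of the work surface, level with it; the furniture and walls round the work are solid. World frame = base frame: x ahead of the robot, y to its left, z up, the work surface at z = 0. Lengths are in m, angles in rad, forces in N, time in s.
With the tool pointing down it reaches from about 0.425 to 0.875 m from the base axis. Payload 9.9 kg.
Tool frame: the origin (TCP) lies at the very end of the fingers, on their centre line; the grasp point (between the pads) lies manip.grip_point_offset behind it (manip.grip_point_offset is the distance from the TCP to the grasp point, in m); z points along the fingers, y is the line along which they close (so a half turn about z gives the same grasp; the last joint's range is limited). The gripper opens to 85 mm and grips with 20 to 120 N. Pads are 22 mm wide; open, the fingers measure 114 mm over their backs; the gripper's body (76 mm by 85 mm) begins 54 mm behind the grasp point. The pads swing forward as they close: fully open they stand 13 mm farther back than shut.
Start: joints at [-1.399, 0.576, 0.025, 1.437, -0.015, 1.129, -0.057], TCP at [0.171, 0.653, 0.231] pointing down, gripper open.
Joint ranges: [-2.76, 2.76], [-0.34, 2.15], [-1.52, 1.57], [0.19, 2.46], [-1.09, 4.23], [0.17, 1.99], [-2.82, 2.82]. Speed limits (rad/s): [2.22, 2.22, 3.01, 3.01, 3.14, 3.14, 3.14].

INTERFACE

Orientations are given as a unit quaternion [x, y, z, w].
In Python, from bench import manip gives the robot as it stands. The module is installed in compiled form; this text tells all that it offers.
- The arm moves only by the tool play_rows, never from a script. Its argument "commands" is a list of rows, each a list of 5 numbers: the shift along the tool's x, y, z in units of 25 mm (1.0 is 25 mm), then the turn about the tool's z in units of 5 degrees (1.0 is 5 degrees), then the closure, from -1 (fully open) to 1 (shut). A call has 1 to 12 rows; each row shifts and turns the commanded pose from where the row before left it, along the tool's axes as they then stand; what a row does not reach is not made up. A row lasts 1/8 s, in which the tool goes at most 62.5 mm and 10.7 degrees, less where a joint would pass 70% of its speed; a pose out of reach is approached as far as the arm can. A call is refused whole if a number of a shift passes 1 or a number of a turn 1, either way. A call with a gripper value outside its range is refused whole. The fingers move at their own pace and stop on an object; the grip force is fixed at half the most. Time passes only in rows, so rows that do not move let the fingers close. It gives the time, the measured TCP pose, the force, the opening and the grip force at its end, in the units of the state.
- manip.state(): the state, without advancing time (a new reading comes with each control period).
- manip.camera(name): name is "side" or "top"; returns (picture, depth): 400x640x3 uint8, red, green, blue; 400x640 float32, m along the optical axis (not along the pixel's ray), 0 where there is no reading.
- manip.camera_info(name): a dict with "fx", "fy", "cx", "cy" (pixels), "distortion" ([k1, k2, p1, p2, k3] as OpenCV has them; the pictures are not rectified), "cam_to_world" (4x4, takes a point from camera to world coordinates). Camera axes: x right, y up, looking along -z (the intrinsics and any distortion apply to the point x, -y, -z); pixel columns grow to the right and rows downward; lengths in m; the calibration is good to about 2 mm. A picture is of the moment at which its call begins. camera_info takes no time and is no camera call.
- manip.hand_in(): hands the job in; it is judged then, once.
The state is a dict: "time": time; "joint_positions": joint angles; "joint_velocities": joint speeds; "joint_torque": joint torques, N m; "tcp_pos": TCP position; "eef_rot": TCP orientation; "force": force on the tool from outside, world axes, zero at the start; "wrist_torque": the same for the moment, N m; "finger_gap": finger opening in m; "grasp_force": force on a finger pad.
Only numpy, scipy, OpenCV 4.12 (cv2) and the standard library are available. Lean on these libraries where they do the work, as an engineer would, in place of code of your own. Each camera call takes 0.05 s, during which the arm holds its last target. There are 200 camera calls.

TASK

The three closed blue slide boxes standing singly at the left look alike, but one is full of stained slides, one is part-filled and one is empty; the stain bleaches in light, so tell them apart by their weight. Put the full one flat into the free bay of the slide cabinet's drawer and push the drawer fully home, set the empty one squarely on top of the stack of two empty boxes at the right, and leave the part-filled one standing where it stood. Keep every box level all the while, and leave the mouse, the spray bottle and the notebook alone.

Things in the scene. Friction and masses are not known exactly. Their poses are not given: they have to be found in the camera images.
- box_a: closed, latched dark blue slide box, 66 (x) x 98 (y) x 38 mm; a catch lip 22 mm wide sticks out 3 mm at the middle of its front (-x), 27 to 32 mm up: 69 mm across there. Looks just like the other two. An empty one weighs about 130 g, part-filled 310 g, full 540 g (within 35 g); which is which changes each time. Origin: centre of underside; x to the hinged back, z up
- box_b: closed, latched dark blue slide box, 66 (x) x 98 (y) x 38 mm; a catch lip 22 mm wide sticks out 3 mm at the middle of its front (-x), 27 to 32 mm up: 69 mm across there. Looks just like the other two. An empty one weighs about 130 g, part-filled 310 g, full 540 g (within 35 g); which is which changes each time. Origin: centre of underside; x to the hinged back, z up
- box_c: closed, latched dark blue slide box, 66 (x) x 98 (y) x 38 mm; a catch lip 22 mm wide sticks out 3 mm at the middle of its front (-x), 27 to 32 mm up: 69 mm across there. Looks just like the other two. An empty one weighs about 130 g, part-filled 310 g, full 540 g (within 35 g); which is which changes each time. Origin: centre of underside; x to the hinged back, z up
- slide_cabinet: low grey steel slide cabinet, fixed on the bench, 240 mm wide (its y), 165 mm deep and 60 mm high, with one white-fronted drawer that slides out along its -x. Origin: on the bench under the middle of its front edge; x points to its back. A small can (57 mm high) and a black filter cube (32 mm) stand on its rear edge, 125 mm behind the front
- drawer (a joint): how far the drawer is out, m: 0 fully home against its stop, 0.155 fully out (stop). It starts shut or ajar by up to 20 mm; it slides with about 1 N of friction and has no catch
- drawer_handle (a point): middle of the drawer's steel bar handle: bar about 10 mm thick, 110 mm long along the cabinet's y, 34 mm above the bench, 35 mm in front of the drawer's front panel (12 mm thick, up to 59 mm high); x points into the cabinet
- free_bay (a point): centre of the floor of the free bay, the drawer's left (+y) half: 130 mm (x) by 108 mm (y), floor 9 mm above the bench, walls up to 36 mm, divider to 31 mm above the bench; axes as the cabinet's. A box lies in it with its 98 mm along y, either way round. The right bay is taken by another blue slide box. Draw the drawer out 130 mm or more to clear the whole bay
- empties_stack: stack of two empty blue slide boxes, fixed on the bench, 66 x 98 mm, 76 mm high. Origin: centre of its underside, axes as for the boxes
- stack_top (a point): centre of the top face of the stack, 76 mm above the bench; x along the 66 mm side, y along the 98 mm side. Either way round will do
- mouse: black computer mouse, 108 x 60 x 38 mm, bystander; origin under its centre
- lens_cleaner: light blue spray bottle, 35 mm thick and 114 mm high, bystander; origin under its centre
- notebook: purple notebook, 148 x 109 x 14 mm, bystander; origin under its centre
Mind the look-alikes: they are no part of the job. Leave any green look-alike of the box_a alone.

How it is judged:
On the way, in this order (a step that is already met when the one before it is completed fails the run):
1. the drawer has been drawn out by at least 100 mm (value of joint drawer above 0.1 m), for 0.1 s.
2. the full box lies flat in the free bay, let go (it presses on the drawer with more than 4.2 N) (((horizontal distance between box_a and free_bay below 0.025 m and z of box_a in the frame of free_bay below 0.008 m and angle between box_a's own z axis and vertical below 0.1 rad and contact force between box_a and slide_cabinet above 4.2 N and contact force between box_a and the fingers below 0.1 N) or (horizontal distance between box_b and free_bay below 0.025 m and z of box_b in the frame of free_bay below 0.008 m and angle between box_b's own z axis and vertical below 0.1 rad and contact force between box_b and slide_cabinet above 4.2 N and contact force between box_b and the fingers below 0.1 N) or (horizontal distance between box_c and free_bay below 0.025 m and z of box_c in the frame of free_bay below 0.008 m and angle between box_c's own z axis and vertical below 0.1 rad and contact force between box_c and slide_cabinet above 4.2 N and contact force between box_c and the fingers below 0.1 N))), for 0.2 s.
At the end, for the whole second after the job is handed in: Drawer home (within 4 mm) with the full box (over 4.2 N) flat in its free bay, within 25 mm of the centre; empty box (under 2 N) flat on the stack, within 20 mm of the centre; part-filled box upright within 40 mm of where it stood; all let go and at rest (value of joint drawer below 0.004 m and ((horizontal distance between box_a and free_bay below 0.025 m and z of box_a in the frame of free_bay below 0.008 m and angle between box_a's own z axis and vertical below 0.1 rad and contact force between box_a and slide_cabinet above 4.2 N and contact force between box_a and the fingers below 0.1 N) or (horizontal distance between box_b and free_bay below 0.025 m and z of box_b in the frame of free_bay below 0.008 m and angle between box_b's own z axis and vertical below 0.1 rad and contact force between box_b and slide_cabinet above 4.2 N and contact force between box_b and the fingers below 0.1 N) or (horizontal distance between box_c and free_bay below 0.025 m and z of box_c in the frame of free_bay below 0.008 m and angle between box_c's own z axis and vertical below 0.1 rad and contact force between box_c and slide_cabinet above 4.2 N and contact force between box_c and the fingers below 0.1 N)) and ((horizontal distance between box_a and stack_top below 0.02 m and z of box_a in the frame of stack_top below 0.008 m and angle between box_a's own z axis and vertical below 0.1 rad and contact force between box_a and empties_stack between 0.7 and 2 N) or (horizontal distance between box_b and stack_top below 0.02 m and z of box_b in the frame of stack_top below 0.008 m and angle between box_b's own z axis and vertical below 0.1 rad and contact force between box_b and empties_stack between 0.7 and 2 N) or (horizontal distance between box_c and stack_top below 0.02 m and z of box_c in the frame of stack_top below 0.008 m and angle between box_c's own z axis and vertical below 0.1 rad and contact force between box_c and empties_stack between 0.7 and 2 N)) and ((distance of box_a from where it was at the start of the episode below 0.04 m and angle between box_a's own z axis and vertical below 0.1 rad) or (distance of box_b from where it was at the start of the episode below 0.04 m and angle between box_b's own z axis and vertical below 0.1 rad) or (distance of box_c from where it was at the start of the episode below 0.04 m and angle between box_c's own z axis and vertical below 0.1 rad)) and linear speed of each of box_a, box_b, box_c below 0.02 m/s); the robot touches nothing.
It fails at once if a box is tipped by more than 20 degrees (angle between any of box_a, box_b, box_c's own z axis and vertical above 0.35 rad).
It fails at once if the mouse, the spray bottle or the notebook is shifted by more than 30 mm or the bottle knocked over (distance of any of mouse, lens_cleaner, notebook from where it was at the start of the episode above 0.03 m or angle between lens_cleaner's own z axis and vertical above 0.5 rad).
It also fails if it takes over 72 s, if anything falls off the work surface, if the arm or the gripper's body presses on something with over 40 N, if the wrist force passes 120 N, or if a joint passes its speed limit or range.

## Working session

There is one attempt and no reset: what is moved stays moved. The work goes in short steps, Python scripts to look and compute and a tool call to move; the robot and the scene stay as the last step left them, time stands still between calls to the robot, and variables do not carry over. Pictures are saved under pics/ and viewed, at most 10 in all, crops included, and the job is handed in when it is done.

Besides the shell and the picture viewer there is one more tool, called as name([rows], argument=value, ...), one row to a line, values as JSON. play_rows: Moves the arm, as the interface text tells. Its arguments: {"type":"object","properties":{"commands":{"type":"array","items":{"type":"array","items":{"type":"number"}}}},"required":["commands"]}

```bash
mkdir -p pics; cat > h.py <<'E'
import numpy as np, cv2
from bench import manip
def cam(n):
    im,d=manip.camera(n); np.savez(''+n+'.npz',im=im,d=d); return im,d
def world(n,pts,d=None,z=None):
    i=manip.camera_info(n); K=np.array([[i['fx'],0,i['cx']],[0,i['fy'],i['cy']],[0,0,1]]);D=np.array(i['distortion'],float)
    T=np.array(i['cam_to_world']); p=np.array(pts,float).reshape(-1,1,2)
    u=cv2.undistortPoints(p,K,D).reshape(-1,2); out=[]
    for (x,y),q in zip(u,np.array(pts,float)):
        r=np.array([x,-y,-1.]);
        R=T[:3,:3]@r
        s=(z-T[2,3])/R[2] if z is not None else d[int(round(q[1])),int(round(q[0]))]
        out.append(T[:3,3]+s*R)
    return np.array(out)
E
python3 - <<'E'
from h import *
for n in('top','side'):
    im,d=cam(n); cv2.imwrite(f'pics/{n}0.png',im[:,:,::-1]); i=manip.camera_info(n); print(n,i)
s=manip.state(); print(s, manip.grip_point_offset)
E
```

```text
top {'fx': 380.26443266715074, 'fy': 380.26443266715074, 'cx': 317.21396158276707, 'cy': 197.09855026403235, 'distortion': array([-0.02466482,  0.        ,  0.        ,  0.        ,  0.        ]), 'cam_to_world': array([[-0.01779257,  0.9934499 , -0.11287484,  0.43734386],
       [-0.99983966, -0.01745079,  0.00401534,  0.08910925],
       [ 0.00201929,  0.11292818,  0.9936011 ,  1.18732468],
       [ 0.        ,  0.        ,  0.        ,  1.        ]])}
side {'fx': 425.1193163824808, 'fy': 425.1193163824808, 'cx': 322.0871585622491, 'cy': 204.44088697146407, 'distortion': array([-0.0168287,  0.       ,  0.       ,  0.       ,  0.       ]), 'cam_to_world': array([[ 0.97996747,  0.12116054, -0.15806292,  0.37511072],
       [-0.19857688,  0.53387348, -0.82191626, -0.83798856],
       [-0.01519821,  0.83683883,  0.54723832,  0.695555  ],
       [ 0.        ,  0.        ,  0.        ,  1.        ]])}
{'time': 0.1, 'joint_positions': array([-1.39881637,  0.57649983,  0.02486945,  1.43777728, -0.01499965,
        1.12899661, -0.05650332]), 'joint_velocities': array([-1.84412465e-04, -2.41174682e-03, -2.24887246e-04, -2.83661617e-03,
       -8.33114578e-05, -1.11036035e-03, -4.73955374e-04]), 'joint_torque': array([ 5.64576316e-03, -7.67305398e+01,  2.25711197e+00, -2.86607641e+01,
        1.56844198e-02,  8.57821607e-03, -4.18994171e-05]), 'tcp_pos': array([0.17068244, 0.65266914, 0.23051105]), 'eef_rot': array([ 1.27535940e-01,  9.91833668e-01, -7.46344152e-04, -5.06365577e-05]), 'force': array([-1.44273132, -0.21070222, -0.86006842]), 'wrist_torque': array([-0.00713046, -0.04045689,  0.00044807]), 'grasp_force': 0.0, 'finger_gap': 0.08566633500700153} 0.0187
```

View pics/top0.png

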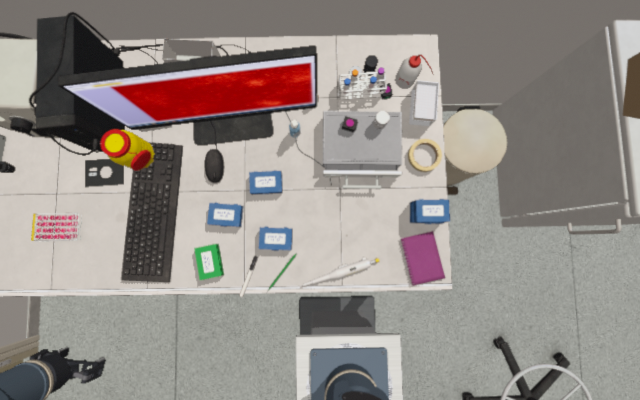

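View pics/side0.png

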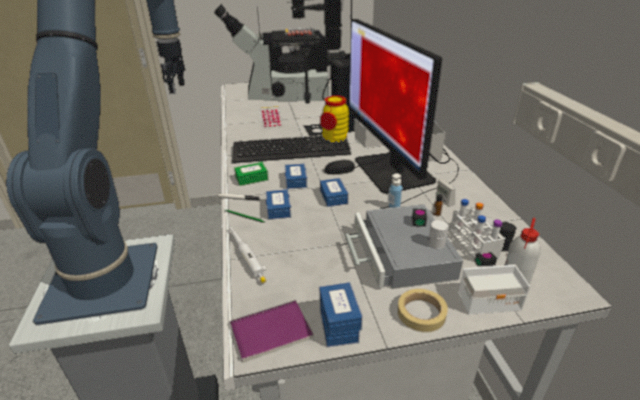

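Top view: the candidate blue boxes are at (266,182), (224,215) and (275,238). The green look-alike is at (208,262), the stack at (430,211), the cabinet at (362,140) with its handle at (357,185), the mouse at (214,165), the bottle at (294,128) and the notebook at (423,258). The three single blue boxes on the left fit the description. I'll confirm them in a crop and measure.

```bash
python3 - <<'E'
from h import *
f=np.load('top.npz'); im,d=f['im'],f['d']
c=cv2.resize(im[100:300,190:460],None,fx=2.9,fy=2.9,interpolation=cv2.INTER_CUBIC); cv2.imwrite('pics/crop1.png',c[:,:,::-1])
hsv=cv2.cvtColor(im,cv2.COLOR_RGB2HSV)
g=np.load('side.npz')
for n,f in(('top',f),('side',g)):
    im,d=f['im'],f['d']; hsv=cv2.cvtColor(im,cv2.COLOR_RGB2HSV)
    m=((hsv[...,0]>98)&(hsv[...,0]<118)&(hsv[...,1]>130)&(hsv[...,2]>50)).astype(np.uint8)
    m=cv2.morphologyEx(m,cv2.MORPH_CLOSE,np.ones((3,3)))
    k,l,st,ce=cv2.connectedComponentsWithStats(m)
    for j in range(1,k):
        if st[j,4]<150: continue
        ys,xs=np.where(l==j)
        P=world(n,np.c_[xs,ys],d); h=P[:,2]; ztop=np.percentile(h,70)
        Q=P[abs(h-ztop)<.008]
        r=cv2.minAreaRect((Q[:,:2]*1000).astype(np.float32))
        print(n,ce[j].round(1),st[j],'z',np.percentile(h,[5,50,90]).round(4),'rect',np.round(r[0],1),np.round(r[1],1),round(r[2],1))
E
```

```text
top [268.4 185.1] [251 172  30  21 192] z [0.0338 0.0377 0.0403] rect [616.7 241.7] [61.5 90.4] 0.6
top [426.7 214.1] [411 201  38  22 311] z [0.0205 0.074  0.0781] rect [ 514.7 -251.5] [59.1 95.8] 2.7
side [295.4 179.1] [286 165  19  22 217] z [0.009  0.0291 0.0369] rect [517.4 360.6] [94.2 56.7] 85.0
side [333.8 195. ] [321 180  26  25 313] z [0.0088 0.0299 0.0368] rect [615.7 234.8] [64.  94.5] 0.2
side [278.  207.4] [267 191  22  27 309] z [0.008  0.0323 0.037 ] rect [444.1 208.7] [99.5 59. ] 85.5
side [339.7 318.9] [ 321  285   40   60 1415] z [0.0138 0.0662 0.075 ] rect [ 516.1 -257.8] [64.4 96.2] 0.2
```

View pics/crop1.png

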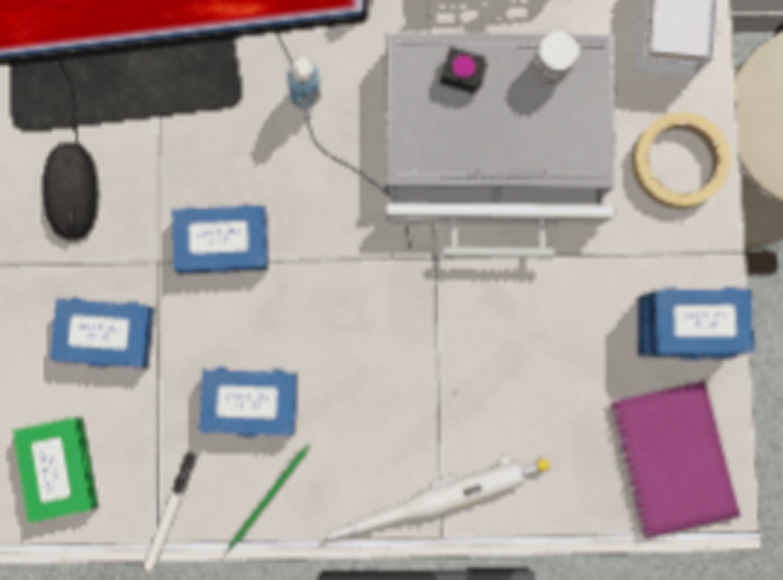

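The crop confirms it: three dark-blue boxes with white labels at crop (220,240), (100,333) and (248,402). The green one at (55,470) stays alone, and the stack top is at (703,322). Next I'll enlarge the side view to fix the handle and boxes from a second view.

```bash
python3 - <<'E'
from h import *
f=np.load('side.npz'); im=f['im']
c=cv2.resize(im[150:350,255:475],None,fx=3,fy=3,interpolation=cv2.INTER_CUBIC); cv2.imwrite('pics/crop2.png',c[:,:,::-1])
d=np.load('top.npz')['d']
def T(n,pts,z):
    p=np.array(pts,float)/2.9+[190,100]-.33; w=world('top',p,z=z)*1000
    print(n,'ctr',w.mean(0).round(1)[:2],'y-edge yaw deg',[round(float(np.degrees(np.arctan2(*(w[a]-w[b])[[0,1]]*[-1,1]))),1) for a,b in((0,1),(3,2))] if len(w)==4 else '', w[:,:2].round(0).tolist())
T('P',[(173,209),(266,206),(268,268),(175,272)],.038)
T('Q',[(56,299),(153,304),(149,367),(51,361)],.038)
T('R',[(203,369),(297,371),(295,435),(200,432)],.038)
T('S',[(655,289),(750,289),(753,355),(657,356)],.076)
T('cabfront',[(388,188),(612,188)],.06)
T('cabback',[(388,36),(612,36)],.06)
T('panel front top',[(388,215),(612,214)],.059)
T('handle',[(445,252),(552,252)],.034)
T('note',[(612,405),(700,385),(738,515),(645,536)],.014)
T('bottle',[(302,85)],.07);T('can',[(558,50)],.117)
# handle depth
for x in range(345,380,4):
    col=d[180:192,x]; print(x,[round(float(q[2])*1000) for q in world('top',[(x,y) for y in range(180,192)],d)])
E
```

```text
P ctr [617.2 241.1] y-edge yaw deg [0.8, 1.5] [[650.0, 291.0], [651.0, 193.0], [585.0, 191.0], [583.0, 289.0]]
Q ctr [520.1 365. ] y-edge yaw deg [-3.9, -4.4] [[556.0, 414.0], [549.0, 312.0], [484.0, 316.0], [491.0, 418.0]]
R ctr [445.9 212.2] y-edge yaw deg [-2.2, -2.8] [[480.0, 260.0], [477.0, 162.0], [411.0, 165.0], [416.0, 263.0]]
S ctr [ 517.3 -252.9] y-edge yaw deg [-1.0, -0.5] [[552.0, -205.0], [550.0, -302.0], [483.0, -301.0], [484.0, -204.0]]
cabfront ctr [662.  -52.6] y-edge yaw deg  [[664.0, 64.0], [660.0, -169.0]]
cabback ctr [825.5 -57.9] y-edge yaw deg  [[827.0, 61.0], [824.0, -176.0]]
panel front top ctr [634.2 -51.9] y-edge yaw deg  [[636.0, 65.0], [633.0, -168.0]]
handle ctr [598.5 -52. ] y-edge yaw deg  [[599.0, 5.0], [597.0, -109.0]]
note ctr [ 376.8 -232.8] y-edge yaw deg [11.5, 11.2] [[436.0, -170.0], [455.0, -264.0], [318.0, -298.0], [299.0, -199.0]]
bottle ctr [772.6 151.6] y-edge yaw deg  [[773.0, 152.0]]
can ctr [ 790.3 -108.1] y-edge yaw deg  [[790.0, -108.0]]
345 [36, 35, 35, 34, 37, 38, 39, 42, 39, -3, -3, -3]
349 [-3, 0, 1, 0, 0, 36, 40, 40, 37, 1, 0, -1]
353 [0, -4, -2, 1, -1, -1, 39, 37, 36, 3, 1, 3]
357 [0, 0, -2, -1, 4, -1, 36, 40, 35, 3, 1, 0]
361 [-2, 1, 1, 2, -7, 6, 34, 41, 37, 0, -4, 1]
365 [0, -4, 0, -1, -2, 2, 40, 40, 38, -4, -1, -2]
369 [-2, -1, -2, 3, 2, -3, 42, 39, 41, 2, -7, -2]
373 [-2, -3, -1, 4, -3, 0, 40, 36, 35, -4, 3, -3]
377 [38, 38, 37, 34, 41, 36, 37, 41, 39, 1, 2, 1]
```

View pics/crop2.png

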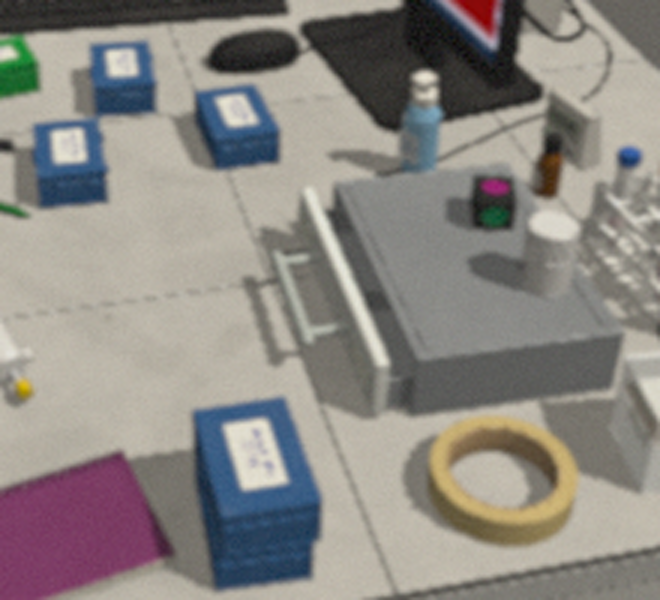

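The side crop shows the stack top with corners near (195,410), (283,400), (320,495) and (222,520). P's top corners are near (196,92), (263,86), (279,150) and (215,160). The handle bar runs from (277,253) to (310,338), and the drawer is slightly ajar. I'll cross-check the two views.

```bash
python3 - <<'E'
from h import *
def S(n,pts,z):
    p=np.array(pts,float)/3+[255,150]-.33; w=world('side',p,z=z)*1000; print(n,w.mean(0).round(1)[:2],w[:,:2].round(0).tolist())
S('P',[(196,92),(263,86),(279,148),(215,160)],.038)
S('Q',[(91,45),(152,42),(154,86),(95,92)],.038)
S('R',[(34,124),(101,120),(106,178),(40,184)],.038)
S('S',[(195,410),(283,400),(320,495),(222,520)],.076)
S('handle',[(277,253),(310,338)],.036)
S('panel top front',[(304,190),(380,363)],.059)
# triangulate heights (ray intersection) top vs side
def ray(n,p):
    a=world(n,[p],z=0)[0];b=world(n,[p],z=.2)[0];return a,(b-a)/np.linalg.norm(b-a)
def tri(n,pt,ps):
    A=np.zeros((3,3));B=np.zeros(3)
    for a,u in(ray('top',np.array(pt)/2.9+[190,100]-.33),ray('side',np.array(ps)/3+[255,150]-.33)):
        M=np.eye(3)-np.outer(u,u);A+=M;B+=M@a
    print('tri',n,(np.linalg.solve(A,B)*1000).round(1))
tri('P',(220.5,238.8),(238.3,121.5));tri('Q',(102,332.8),(123,66.3));tri('R',(248.8,401.8),(70.3,151.5));tri('S',(703.8,322.3),(255,456.3));tri('handle',(498.5,252),(293.5,295.5))
E
```

```text
P [615.7 220.4] [[586.0, 285.0], [656.0, 281.0], [643.0, 161.0], [578.0, 154.0]]
Q [520.6 357.9] [[493.0, 412.0], [560.0, 404.0], [546.0, 307.0], [484.0, 308.0]]
R [446.1 201.6] [[416.0, 258.0], [483.0, 251.0], [473.0, 147.0], [412.0, 150.0]]
S [ 518.5 -256.7] [[488.0, -208.0], [549.0, -212.0], [551.0, -300.0], [486.0, -307.0]]
handle [599.4 -52.9] [[600.0, 3.0], [598.0, -109.0]]
panel top front [635.9 -57.3] [[638.0, 58.0], [633.0, -172.0]]
tri P [620.3 243.   22.2]
tri Q [521.  366.5  32.3]
tri R [446.3 213.   29.6]
tri S [ 518.4 -254.5   71.3]
tri handle [599.4 -52.2  33.3]
```

play_rows([
  [0,0,0,1,0.3],
  [0,0,0,1,0.3],
  [0,0,0,1,0.3],
  [0,0,0,1,0.3],
  [0,0,0,1,0.3],
  [0,0,0,1,0.3],
  [0,0,0,1,0.3],
  [0,0,0,1,0.3],
])

```text
time: 1.1
tcp_pos: [0.1706, 0.6528, 0.2308]
eef_rot: [0.46, 0.888, -0.0, 0.0]
force: [0.3, 0.5, 0.2]
finger_gap: 0.0298
grasp_force: 0.0
```

play_rows([
  [0,0,0,1,0.3],
  [0,0,0,1,0.3],
  [0,0,0,1,0.3],
  [0,0,0,1,0.3],
  [0,0,0,1,0.3],
  [0,0,0,1,0.3],
  [0,0,0,1,0.3],
  [0,0,0,0.26,0.3],
  [0,0,0,0,0.3],
])

```text
time: 2.22
tcp_pos: [0.1707, 0.653, 0.231]
eef_rot: [0.712, 0.702, -0.0, 0.0]
force: [0.3, 0.6, 0.3]
finger_gap: 0.0298
grasp_force: 0.0
```

play_rows([
  [-1,0.63,0,0,0.3],
  [-1,0.63,0,0,0.3],
  [-1,0.63,0,0,0.3],
  [-1,0.63,0,0,0.3],
  [-1,0.63,0,0,0.3],
  [-1,0.63,0,0,0.3],
  [-1,0.63,0,0,0.3],
  [-1,0.63,0,0,0.3],
  [-1,0.63,0,0,0.3],
  [-1,0.63,0,0,0.3],
  [-1,0.63,0,0,0.3],
  [-1,0.63,0,0,0.3],
])

```text
time: 3.72
tcp_pos: [0.3553, 0.349, 0.2314]
eef_rot: [0.712, 0.702, 0.0, -0.0]
force: [0.5, -0.4, 0.0]
finger_gap: 0.0298
grasp_force: 0.0
```

play_rows([
  [-1,0.63,0,0,0.3],
  [-1,0.63,0,0,0.3],
  [-1,0.63,0,0,0.3],
  [-1,0.63,0,0,0.3],
  [-1,0.63,0,0,0.3],
  [-1,0.63,0,0,0.3],
  [-1,0.63,0,0,0.3],
  [-1,0.63,0,0,0.3],
  [-1,0.63,0,0,0.3],
  [-1,0.63,0,0,0.3],
  [-1,0.63,0,0,0.3],
  [-1,0.63,0,0,0.3],
])

```text
time: 5.22
tcp_pos: [0.5392, 0.0459, 0.2314]
eef_rot: [0.712, 0.702, 0.0, 0.0]
force: [0.0, -0.1, 0.1]
finger_gap: 0.0297
grasp_force: 0.0
```

play_rows([
  [-1,0.62,1,0,0.3],
  [-1,0.62,1,0,0.3],
  [-1,0.62,1,0,0.3],
  [-0.95,0.55,1,0,0.3],
  [0,0,0.3,0,0.3],
  [0,0,0,0,0.3],
])

```text
time: 5.98
tcp_pos: [0.5968, -0.0524, 0.1234]
eef_rot: [0.713, 0.701, -0.0, -0.001]
force: [-0.1, -0.4, -0.4]
finger_gap: 0.0296
grasp_force: 0.0
```

play_rows([
  [0,0.08,1,0,0.3],
  [0,0,1,0,0.3],
  [0,0,1,0,0.3],
  [0,0,0.7,0,0.3],
  [0,0,0.56,0,0.3],
  [0,0,0,0,0.3],
  [0,0,0,0,1],
  [0,0,0,0,1],
  [0,0,0,0,1],
])

```text
time: 7.1
tcp_pos: [0.5998, -0.0529, 0.0178]
eef_rot: [0.713, 0.701, 0.0, 0.0]
force: [0.7, 1.3, 5.1]
finger_gap: 0.0093
grasp_force: 58.6
```

play_rows([
  [0,-0.5,0,0,1],
  [0,-0.8,0,0,1],
  [0,-0.8,0,0,1],
  [0,-0.8,0,0,1],
  [0,-0.8,0,0,1],
  [0,-0.8,0,0,1],
  [0,-0.6,0,0,1],
  [0,-0.2,0,0,1],
  [0,0,0,0,1],
])

```text
time: 8.22
tcp_pos: [0.4656, -0.0491, 0.0177]
eef_rot: [0.712, 0.702, 0.0, -0.001]
force: [-0.7, 7.1, 9.6]
finger_gap: 0.0091
grasp_force: 60.1
```

play_rows([
  [0,0,0,0,0.3],
  [0,0,0,0,0.3],
  [0,0,-0.6,0,0.3],
  [0,0,-1,0,0.3],
  [0,0,-1,0,0],
  [0,0,-1,0,-1],
  [0.5,0,-0.5,0,-1],
  [1,0,0,0,-1],
  [1,-0.1,0,0,-1],
  [1,-0.1,0,0,-1],
  [1,-0.1,0,0,-1],
])

```text
time: 9.6
tcp_pos: [0.4609, 0.0622, 0.1197]
eef_rot: [0.713, 0.701, -0.0, 0.0]
force: [-0.6, -0.8, -0.3]
finger_gap: 0.0853
grasp_force: 0.0
```

play_rows([
  [1,-0.1,0,0,-1],
  [1,-0.1,0,0,-1],
  [1,-0.1,0,0,-1],
  [1,-0.1,0,0,-1],
  [1,-0.1,0,0,-1],
  [0.9,-0.1,0,0.34,-1],
  [0,0,0,0,-1],
])

```text
time: 10.48
tcp_pos: [0.4483, 0.2108, 0.1194]
eef_rot: [0.722, 0.691, -0.0, -0.0]
force: [-0.2, -0.3, 0.1]
finger_gap: 0.0852
grasp_force: 0.0
```

```bash
python3 - <<'E'
from h import *
im,d=cam('top')
c=cv2.resize(im[120:260,280:460],None,fx=4.2,fy=4.2,interpolation=cv2.INTER_CUBIC); cv2.imwrite('pics/crop3.png',c[:,:,::-1])
F=[]
for k in range(8):
    manip.camera('top'); F.append(manip.state()['force'])
s=manip.state();print(np.mean(F,0),np.std(F,0),s['tcp_pos'],s['eef_rot'])
E
```

```text
[0.08352494 0.05085787 0.28902031] [0.34884621 0.42772055 0.34401796] [0.44881703 0.20906483 0.11987127] [7.23589549e-01 6.90230514e-01 3.80739659e-05 3.50726846e-05]
```

View pics/crop3.png

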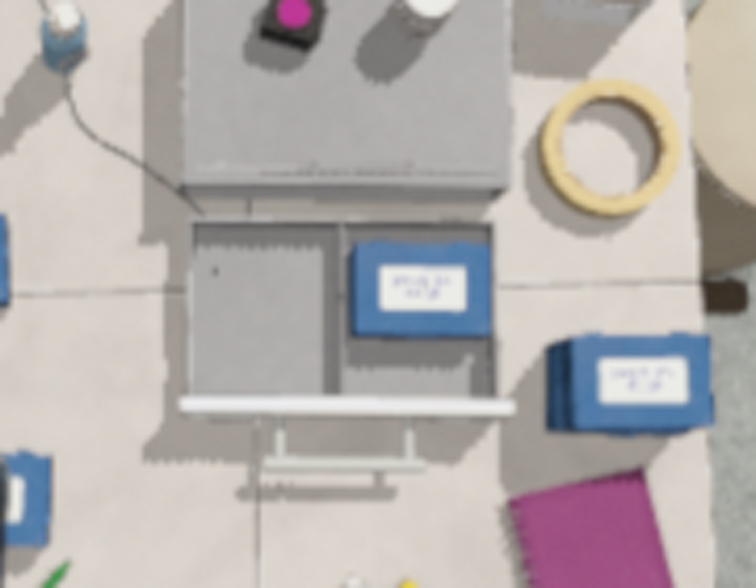

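The drawer is out. The free left bay spans crop cols 193–338 and rows 224–398, and the right bay is occupied. I'll compute the bay centre.

```bash
python3 - <<'E'
from h import *
def T(n,pts,z):
    p=np.array(pts,float)/4.2+[280,120]-.38; print(n,(world('top',p,z=z)*1000).round(1)[:,:2].tolist())
T('left wall top',[(194,230),(191,390)],.036)
T('right wall top',[(493,230),(495,390)],.036)
T('divider top',[(341,230),(341,395)],.031)
T('rear top edge',[(196,223),(492,223)],.036)
T('panel back top',[(182,397),(514,400)],.059)
T('panel front top',[(182,411),(514,414)],.059)
T('panel ends',[(180,404),(516,407)],.059)
T('handle',[(262,464),(425,464)],.037)
T('floor rear line',[(200,247),(322,247)],.009)
T('stack',[(572,336),(711,336),(714,428),(577,432)],.076)
E
```

```text
left wall top [[637.8, 56.8], [520.8, 61.4]]
right wall top [[634.1, -161.9], [516.8, -158.5]]
divider top [[636.8, -51.2], [515.6, -47.5]]
rear top edge [[643.0, 55.3], [639.3, -161.4]]
panel back top [[514.3, 68.4], [507.9, -166.8]]
panel front top [[504.3, 68.6], [498.0, -166.3]]
panel ends [[509.3, 69.9], [502.9, -168.0]]
handle [[466.6, 11.5], [464.4, -105.7]]
floor rear line [[629.6, 51.9], [628.0, -39.3]]
stack [[551.0, -205.6], [549.3, -303.7], [484.7, -302.1], [483.7, -206.0]]
```

play_rows([
  [0.1,-0.1,1,0,-1],
  [0,0,1,0,-1],
  [0,0,1,0,-1],
  [0,0,0.7,0,-1],
  [0,0,0.5,0,-1],
  [0,0,0.2,0,-1],
  [0,0,0,0,-1],
  [0,0,0,0,1],
  [0,0,0,0,1],
  [0,0,0,0,1],
  [0,0,0,0,1],
])

```text
time: 12.3
tcp_pos: [0.4465, 0.2124, 0.0108]
eef_rot: [0.723, 0.69, 0.001, -0.0]
force: [-0.9, -0.4, 8.1]
finger_gap: 0.0673
grasp_force: 64.8
```

play_rows([
  [0,0,-0.3,0,1],
  [0,0,-0.4,0,1],
  [0,0,0,0,1],
  [0,0,0,0,1],
  [0,0,0,0,1],
])

```text
time: 12.92
tcp_pos: [0.4461, 0.2121, 0.0271]
eef_rot: [0.723, 0.691, -0.0, -0.0]
force: [-0.1, -0.4, -4.6]
finger_gap: 0.0673
grasp_force: 69.0
```

```bash
cat > w.py <<'E'
from h import *
F=[]
for k in range(8):
    manip.camera('top'); s=manip.state(); F.append(np.r_[s['force'],s['wrist_torque']])
print(np.mean(F,0).round(2),np.std(F,0).round(2),s['tcp_pos'],s['finger_gap'],s['time'])
E
python3 w.py
```

```text
[ 0.04 -0.18 -5.26  0.01  0.01 -0.  ] [0.42 0.4  0.6  0.05 0.01 0.02] [0.44628674 0.2121551  0.02724495] 0.06729275299187494 13.325
```

Net weight is 5.5 N, so box R is the full one. I'll carry it to the bay.

play_rows([
  [0,0,-0.8,-0.24,1],
  [0,0,-0.9,0,1],
  [0,0,-0.9,0,1],
  [0,0,0,0,1],
  [-0.5,0.3,0,0,1],
  [-0.9,0.6,0,0,1],
  [-0.9,0.6,0,0,1],
  [-0.9,0.6,0,0,1],
  [-0.9,0.6,0,0,1],
  [-0.9,0.6,0,0,1],
  [-0.9,0.6,0,0,1],
  [-0.9,0.6,0,0,1],
])

```text
time: 14.82
tcp_pos: [0.5543, 0.0373, 0.0909]
eef_rot: [0.716, 0.698, -0.001, -0.0]
force: [0.6, -0.1, -5.0]
finger_gap: 0.0674
grasp_force: 70.2
```

play_rows([
  [-0.8,0.6,0,0,1],
  [-0.4,0.3,0,0,1],
  [-0.1,0.1,0,0,1],
  [0,0,0,0,1],
  [0,0,0,0,1],
])

```text
time: 15.45
tcp_pos: [0.5781, 0.0073, 0.0921]
eef_rot: [0.716, 0.699, -0.0, -0.0]
force: [-0.3, 0.0, -4.7]
finger_gap: 0.0675
grasp_force: 70.2
```

```bash
python3 - <<'E'
from h import *
im,d=cam('side');s=manip.state();print(s['tcp_pos'],s['eef_rot'],s['finger_gap'])
c=cv2.resize(im[180:300,300:450],None,fx=5,fy=5,interpolation=cv2.INTER_CUBIC); cv2.imwrite('pics/crop4.png',c[:,:,::-1])
E
```

```text
[0.5781708  0.00726562 0.09223856] [ 7.15601224e-01  6.98508967e-01  1.62373141e-06 -3.33918821e-04] 0.06757749851420868
```

View pics/crop4.png

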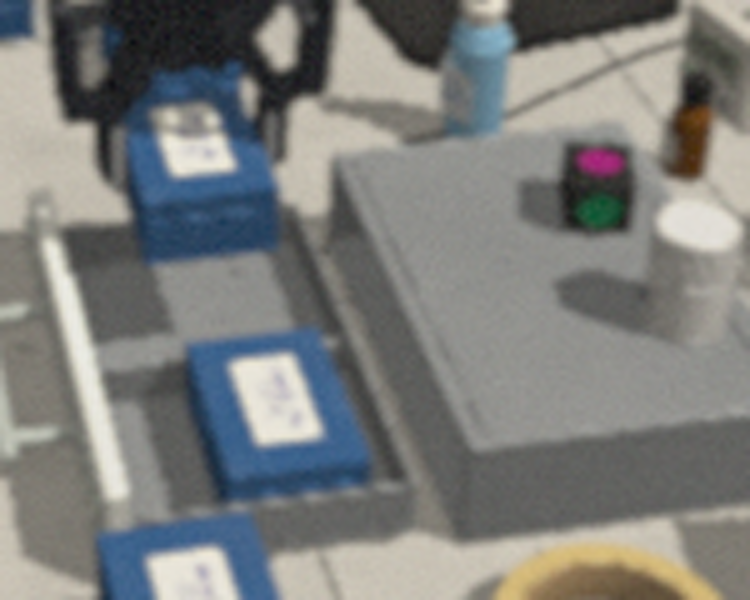

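The box hangs level over the left bay. Its near bottom edge runs (150,258) to (275,245), and the divider's top runs from about (105,345). I'll check the y fit from this view.

```bash
python3 - <<'E'
from h import *
def S(n,pts,z):
    p=np.array(pts,float)/5+[300,180]-.4; print(n,(world('side',p,z=z)*1000).round(1)[:,:2].tolist())
S('box bottom near',[(150,258),(275,245)],.0815)
S('box top near',[(138,198),(272,182)],.1195)
S('divider top far edge',[(105,342),(190,335)],.031)
S('divider top near edge',[(105,370),(188,362)],.031)
S('right wall top near',[(250,515),(410,487)],.036)
S('rear wall',[(290,212),(410,485)],.036)
S('bay left wall far end',[(70,232),(290,210)],.036)
E
```

```text
box bottom near [[546.7, -35.1], [608.1, -38.0]]
box top near [[540.6, -37.6], [605.4, -38.7]]
divider top far edge [[524.4, -31.7], [566.7, -35.5]]
divider top near edge [[520.2, -52.8], [560.9, -55.6]]
right wall top near [[562.3, -170.3], [636.8, -168.4]]
rear wall [[640.9, 48.0], [637.2, -167.1]]
bay left wall far end [[523.2, 55.9], [641.3, 49.8]]
```

```bash
python3 - <<'E'
from h import *
im,d=cam('top')
c=cv2.resize(im[150:240,300:420],None,fx=6,fy=6,interpolation=cv2.INTER_CUBIC); cv2.imwrite('pics/crop5.png',c[:,:,::-1])
hsv=cv2.cvtColor(im,cv2.COLOR_RGB2HSV)
def blue(im): 
    h=cv2.cvtColor(im,cv2.COLOR_RGB2HSV); return (h[...,0]>98)&(h[...,0]<118)&(h[...,1]>110)
ys,xs=np.where(blue(im)); P=world('top',np.c_[xs,ys],d); k=(P[:,2]>.1)&(P[:,2]<.13)
for r in sorted(set(ys[k])): 
    q=k&(ys==r); print(r,xs[q].min(),xs[q].max(),(P[q][:,:2][[0,-1]]*1000).round(0).tolist(),round(float(P[q,2].mean()),4))
f=np.load('side.npz');im,d=f['im'],f['d'];ys,xs=np.where(blue(im)); P=world('side',np.c_[xs,ys],d); k=(P[:,2]>.112)&(P[:,2]<.125)&(abs(P[:,1])<.1)
print('side top face',(np.percentile(P[k],[0,3,97,100],axis=0)*1000).round(0).tolist())
k=(P[:,2]>.085)&(P[:,2]<.112)&(abs(P[:,1])<.1)
print('side front face',(np.percentile(P[k],[3,50,97],axis=0)*1000).round(0).tolist())
E
```

```text
77 372 374 [[917.0, -85.0], [917.0, -91.0]] 0.1059
78 371 375 [[916.0, -82.0], [913.0, -93.0]] 0.1062
79 346 375 [[913.0, -7.0], [910.0, -93.0]] 0.1064
80 345 375 [[908.0, -4.0], [908.0, -94.0]] 0.1061
81 345 375 [[905.0, -4.0], [906.0, -94.0]] 0.1055
82 345 374 [[903.0, -4.0], [903.0, -91.0]] 0.1055
83 345 348 [[899.0, -4.0], [899.0, -13.0]] 0.1066
84 346 347 [[898.0, -7.0], [897.0, -10.0]] 0.1034
180 328 328 [[608.0, 53.0], [608.0, 53.0]] 0.1158
181 328 328 [[604.0, 53.0], [604.0, 53.0]] 0.1213
182 328 328 [[602.0, 53.0], [602.0, 53.0]] 0.1167
side top face [[544.0, -43.0, 112.0], [546.0, -42.0, 113.0], [607.0, 55.0, 119.0], [610.0, 58.0, 120.0]]
side front face [[544.0, -95.0, 86.0], [581.0, -40.0, 101.0], [911.0, -12.0, 110.0]]
```

View pics/crop5.png

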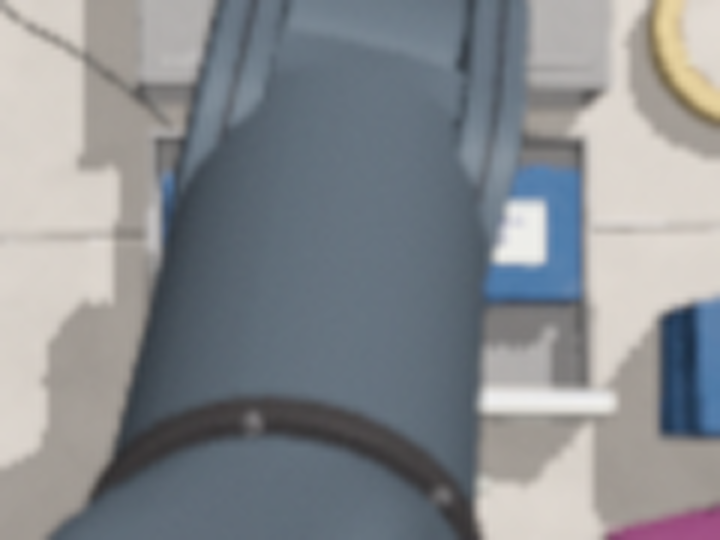

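The arm hides the bay in the top view, but the visible left end of the box (col 162) agrees with the TCP. I'll check the bay walls with the side depth.

```bash
python3 - <<'E'
from h import *
f=np.load('side.npz');d=f['d'];ys,xs=np.mgrid[200:300,300:400];P=world('side',np.c_[xs.ravel(),ys.ravel()],d)*1000
for a,b in((518,526),(530,538),(612,620),(625,632)):
    q=P[(P[:,0]>a)&(P[:,0]<b)&(P[:,1]>-185)&(P[:,1]<90)]; q=q[np.argsort(q[:,1])]
    print(a,[(int(y),int(z)) for x,y,z in q if -70<y<-10 or y>30 or y<-145])
E
```

```text
518 [(-164, 33), (-163, 36), (-163, 33), (-160, 34), (-160, 31), (-159, 33), (-158, 33), (-69, 5), (-68, 7), (-66, 5), (-66, 8), (-65, 8), (-61, 7), (-60, 7), (-57, 7), (-55, 5), (-55, 8), (-54, 25), (-54, 26), (-54, 21), (-53, 17), (-53, 11), (-52, 13), (-52, 12), (-52, 6), (-52, 28), (-51, 28), (-51, 25), (-51, 15), (-51, 21), (-50, 24), (-50, 24), (-50, 11), (-50, 7), (-50, 17), (-49, 29), (-49, 27), (-49, 19), (-48, 29), (-46, 27), (-20, 9), (-18, 8), (-15, 8), (-14, 7), (-12, 8), (31, 7), (35, 8), (47, 5), (49, 7), (55, 36), (58, 34), (58, 24), (59, 23), (59, 19), (60, 12), (60, 35), (60, 29), (61, 15), (61, 25), (61, 28), (62, 8), (62, 24)]
530 [(-165, 35), (-164, 35), (-163, 34), (-162, 33), (-161, 35), (-68, 8), (-66, 6), (-66, 7), (-65, 8), (-64, 8), (-63, 10), (-62, 9), (-60, 5), (-58, 6), (-56, 8), (-55, 6), (-55, 6), (-54, 13), (-54, 22), (-54, 19), (-53, 18), (-53, 5), (-53, 21), (-52, 15), (-52, 8), (-52, 17), (-52, 29), (-52, 23), (-52, 10), (-52, 8), (-52, 29), (-51, 11), (-51, 26), (-51, 19), (-51, 22), (-51, 23), (-51, 25), (-50, 29), (-50, 5), (-50, 12), (-50, 25),
[... 2089 characters left out ...]
, -1), (-174, -2), (-174, 0), (-173, 0), (-172, -1), (-171, 0), (-170, -3), (-169, 0), (-168, -1), (-168, -2), (-167, 0), (-167, 0), (-167, 21), (-167, 26), (-166, 29), (-166, 21), (-166, 8), (-166, 32), (-166, 14), (-166, 26), (-166, 14), (-165, 16), (-165, 13), (-165, 22), (-165, 6), (-165, 4), (-165, 29), (-165, 31), (-165, 9), (-164, -3), (-164, 16), (-164, 3), (-164, 9), (-164, 33), (-164, 19), (-163, 21), (-163, 34), (-163, 23), (-163, 15), (-163, -1), (-163, 8), (-162, 32), (-162, 20), (-162, 4), (-162, 0), (-162, 29), (-161, -2), (-13, 7), (-13, 7), (-12, 9), (-10, 6), (30, 8), (33, 5), (36, 6), (36, 5), (37, 6), (38, 7), (41, 6), (41, 6), (43, 7), (43, 7), (46, 9), (47, 8), (50, 6)]
```

play_rows([
  [-0.08,-0.05,0.4,0,1],
  [0,0,0.5,0,1],
  [0,0,0.5,0,1],
  [0,0,0.4,0,1],
  [0,0,0.3,0,1],
  [0,0,0.3,0,1],
  [0,0,0.2,0,1],
  [0,0,0.2,0,1],
  [0,0,0,0,1],
  [0,0,0,0,1],
])

```text
time: 16.8
tcp_pos: [0.5774, 0.0043, 0.0225]
eef_rot: [0.716, 0.698, 0.0, 0.0]
force: [-0.1, -0.7, -4.9]
finger_gap: 0.0669
grasp_force: 70.2
```

play_rows([
  [0,0,0.08,0,1],
  [0,0,0.03,0,1],
  [0,0,0,0,1],
  [0,0,0,0,-0.8],
  [0,0,0,0,-0.8],
  [0,0,0,0,-0.8],
  [0,0,-0.5,0,-0.8],
  [0,0,-1,0,-0.8],
  [0,0,-1,0,-0.8],
  [0,0,-1,0,-0.8],
  [0,0,-0.5,0,-0.8],
  [0,0,0,0,-0.8],
])

```text
time: 18.3
tcp_pos: [0.5778, 0.0044, 0.1204]
eef_rot: [0.716, 0.698, 0.001, 0.001]
force: [-1.0, -0.3, -0.2]
finger_gap: 0.0768
grasp_force: 0.0
```

```bash
python3 - <<'E'
from h import *
im,d=cam('side');h=cv2.cvtColor(im,cv2.COLOR_RGB2HSV)
m=(h[...,0]>98)&(h[...,0]<118)&(h[...,1]>110); ys,xs=np.where(m); P=world('side',np.c_[xs,ys],d)*1000
q=P[(P[:,1]>-45)&(P[:,1]<70)&(P[:,0]<640)&(P[:,0]>530)]
print((np.percentile(q,[2,50,98],axis=0)).round(0).tolist(),len(q),manip.state()['tcp_pos'])
E
```

```text
[[543.0, -45.0, 26.0], [564.0, -25.0, 44.0], [606.0, 46.0, 47.0]] 431 [0.57720943 0.00444698 0.1195354 ]
```

play_rows([
  [-0.45,-0.88,0,0,0.3],
  [-0.45,-0.88,0,0,0.3],
  [-0.45,-0.88,0,0,0.3],
  [-0.45,-0.88,0,0,0.3],
  [-0.45,-0.88,0,0,0.3],
  [0,0,0,0,0.3],
  [0,0,0,0,0.3],
])

```text
time: 19.23
tcp_pos: [0.4663, -0.0489, 0.1192]
eef_rot: [0.716, 0.698, -0.0, -0.0]
force: [-0.2, 0.4, -0.1]
finger_gap: 0.0299
grasp_force: 0.0
```

play_rows([
  [0,0,1,0,0.3],
  [0,0,1,0,0.3],
  [0,0,1,0,0.3],
  [0,0,0.7,0,0.3],
  [0,0,0.36,0,0.3],
  [0,0,0,0,0.3],
  [0,0,0,0,1],
  [0,0,0,0,1],
  [0,0,0,0,1],
  [0,0.2,0,0,1],
  [0,0.4,0,0,1],
  [0,0.6,0,0,1],
])

```text
time: 20.72
tcp_pos: [0.4953, -0.0498, 0.0183]
eef_rot: [0.716, 0.698, -0.0, -0.001]
force: [-1.1, 1.1, 3.7]
finger_gap: 0.009
grasp_force: 58.9
```

play_rows([
  [0,0.7,0,0,1],
  [0,0.7,0,0,1],
  [0,0.7,0,0,1],
  [0,0.7,0,0,1],
  [0,0.6,0,0,1],
  [0,0.5,0,0,1],
  [0,0.3,0,0,1],
  [0,0.2,0,0,1],
  [0,0,0,0,1],
])

```text
time: 21.85
tcp_pos: [0.6066, -0.053, 0.0184]
eef_rot: [0.716, 0.698, 0.0, 0.001]
force: [0.9, -0.3, 4.9]
finger_gap: 0.0088
grasp_force: 59.1
```

play_rows([
  [0,0.15,0,0,1],
  [0,0.15,0,0,1],
  [0,0.1,0,0,1],
  [0,0.1,0,0,1],
  [0,0,0,0,1],
])

```text
time: 22.48
tcp_pos: [0.6185, -0.0533, 0.0184]
eef_rot: [0.716, 0.698, 0.0, 0.0]
force: [0.2, -0.4, 5.5]
finger_gap: 0.0088
grasp_force: 59.2
```

play_rows([
  [0,0.1,0,0,1],
  [0,0.1,0,0,1],
  [0,0,0,0,1],
])

```text
time: 22.85
tcp_pos: [0.6194, -0.0533, 0.0183]
eef_rot: [0.716, 0.698, -0.002, -0.003]
force: [-12.8, -0.9, 18.0]
finger_gap: 0.0088
grasp_force: 60.6
```

play_rows([
  [0,-0.04,0,0,1],
  [0,0,0,0,0.3],
  [0,0,0,0,0.3],
  [0,0,-0.6,0,0.3],
  [0,0,-1,0,0.3],
  [0,0,-1,0,0],
  [0,0,-1,0,-1],
  [0.5,0,-0.5,0,-1],
  [1,0,0,0,-1],
  [1,0,0,0,-1],
  [1,0,0,0,-1],
  [1,0,0,0,-1],
])

```text
time: 24.35
tcp_pos: [0.625, 0.0616, 0.1203]
eef_rot: [0.716, 0.698, 0.0, -0.0]
force: [-0.3, 0.2, -0.6]
finger_gap: 0.0855
grasp_force: 0.0
```

play_rows([
  [1,-0.1,0,0,-1],
  [1,-0.1,0,0,-1],
  [1,-0.1,0,0,-1],
  [1,-0.1,0,0,-1],
  [1,0,0,0,-1],
  [1,0,0,0,-1],
  [1,0,0,0,-1],
  [0.3,0,0,-0.48,-1],
  [0,0,0,0,-1],
])

```text
time: 25.48
tcp_pos: [0.6198, 0.2421, 0.1204]
eef_rot: [0.701, 0.713, -0.0, 0.0]
force: [0.3, -0.8, -0.3]
finger_gap: 0.0855
grasp_force: 0.0
```

```bash
python3 - <<'E'
from h import *
im,d=cam('top');s=manip.state();print(s['tcp_pos'],s['eef_rot'],s['finger_gap'])
c=cv2.resize(im[120:280,200:460],None,fx=2.9,fy=2.9,interpolation=cv2.INTER_CUBIC); cv2.imwrite('pics/crop6.png',c[:,:,::-1])
E
```

```text
[0.62001413 0.24107936 0.12055965] [ 7.01453198e-01  7.12715415e-01 -2.45892677e-04  2.96383151e-04] 0.08504297674047002
```

View pics/crop6.png

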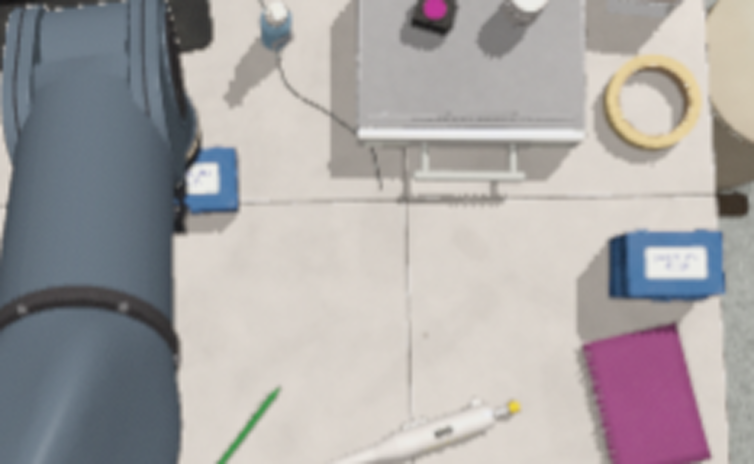

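The drawer is shut, with its panel flush on the cabinet front at crop row 135, and box P sits under the gripper. I'll grip P and weigh it.

play_rows([
  [0,-0.13,1,0,-1],
  [0,0,1,0,-1],
  [0,0,1,0,-1],
  [0,0,0.7,0,-1],
  [0,0,0.5,0,-1],
  [0,0,0.2,0,-1],
  [0,0,0,0,-1],
  [0,0,0,0,1],
  [0,0,0,0,1],
  [0,0,0,0,1],
  [0,0,-0.3,0,1],
  [0,0,-0.4,0,1],
])

```text
time: 27.02
tcp_pos: [0.6165, 0.242, 0.0287]
eef_rot: [0.701, 0.713, -0.0, -0.0]
force: [0.4, 0.1, -0.9]
finger_gap: 0.0675
grasp_force: 67.3
```

```bash
python3 w.py
```

```text
[-0.15  0.12 -1.31 -0.   -0.    0.  ] [0.49 0.46 0.47 0.05 0.03 0.03] [0.61636073 0.24196769 0.02772552] 0.06718991829809146 27.425
```

Net weight is about 1.4 N, so P is the empty one and Q, the part-filled one, stays untouched. I'll carry P to the stack.

play_rows([
  [0,0,-0.7,0.36,1],
  [0,0,-1,0,1],
  [0,0,-1,0,1],
  [0,0,-1,0,1],
  [0,0,-0.3,0,1],
  [-0.5,-0.1,0,0,1],
  [-0.9,-0.17,0,0,1],
  [-1,-0.19,0,0,1],
  [-1,-0.19,0,0,1],
  [-1,-0.19,0,0,1],
  [-1,-0.19,0,0,1],
  [-1,-0.19,0,0,1],
])

```text
time: 28.92
tcp_pos: [0.5833, 0.0804, 0.1281]
eef_rot: [0.713, 0.702, 0.0, 0.0]
force: [0.5, -0.5, -0.8]
finger_gap: 0.0675
grasp_force: 67.5
```

play_rows([
  [-1,-0.19,0,0,1],
  [-1,-0.19,0,0,1],
  [-1,-0.19,0,0,1],
  [-1,-0.19,0,0,1],
  [-1,-0.19,0,0,1],
  [-1,-0.19,0,0,1],
  [-1,-0.19,0,0,1],
  [-1,-0.19,0,0,1],
  [-1,-0.19,0,0,1],
  [-1,-0.19,0,0,1],
  [-0.9,-0.17,0,0,1],
  [-0.5,-0.1,0,0,1],
])

```text
time: 30.42
tcp_pos: [0.5242, -0.2038, 0.1282]
eef_rot: [0.713, 0.701, -0.0, 0.0]
force: [-0.6, 0.8, -0.9]
finger_gap: 0.0674
grasp_force: 67.5
```

play_rows([
  [-0.4,-0.1,0,0,1],
  [0,0,0,0,1],
  [0,0,0,0,1],
])

```text
time: 30.8
tcp_pos: [0.5228, -0.2108, 0.1279]
eef_rot: [0.712, 0.702, 0.0, -0.0]
force: [-0.3, 0.3, -1.6]
finger_gap: 0.0673
grasp_force: 67.5
```

play_rows([
  [-0.6,-0.08,0,0,1],
  [-0.7,-0.1,0,0,1],
  [-0.4,-0.07,0,0,1],
  [0,0,0.4,0,1],
  [0,0,0.5,0,1],
  [0,0,0.3,0,1],
  [0,0,0.2,0,1],
  [0,0,0.1,0,1],
  [0,0,0,0,1],
  [0,0,0,0,1],
])

```text
time: 32.05
tcp_pos: [0.5158, -0.2541, 0.0908]
eef_rot: [0.712, 0.702, 0.0, 0.0]
force: [0.1, -0.0, -1.6]
finger_gap: 0.0671
grasp_force: 67.5
```

```bash
python3 - <<'E'
from h import *
im,d=cam('side');s=manip.state();print(s['tcp_pos'],s['force'])
c=cv2.resize(im[220:350,280:400],None,fx=4.5,fy=4.5,interpolation=cv2.INTER_CUBIC); cv2.imwrite('pics/crop7.png',c[:,:,::-1])
E
```

```text
[ 0.51587256 -0.25412466  0.09086528] [ 0.67761799  0.38726481 -1.23279383]
```

View pics/crop7.png

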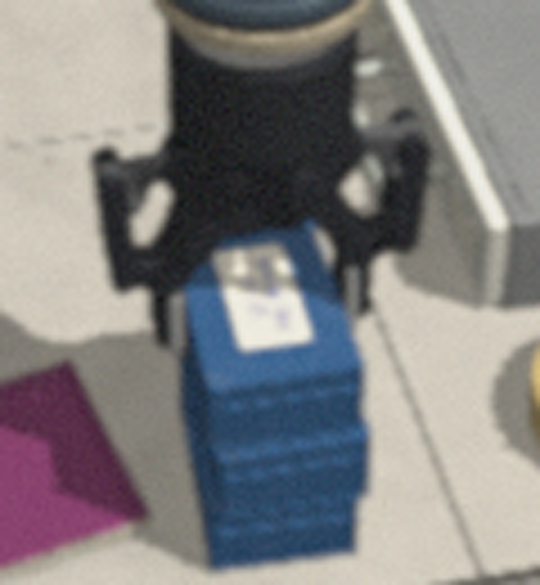

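The held box is lined up over the stack, edges within about 2 mm and square. I'll lower it the last 4 mm and let go.

play_rows([
  [0,0,0.08,0,1],
  [0,0,0.05,0,1],
  [0,0,0.03,0,1],
  [0,0,0,0,1],
])

```text
time: 32.6
tcp_pos: [0.5158, -0.254, 0.0878]
eef_rot: [0.712, 0.702, 0.0, 0.0]
force: [-2.4, 3.5, 14.2]
finger_gap: 0.0674
grasp_force: 68.7
```

play_rows([
  [0,0,0.02,0,1],
  [0,0,0,0,-1],
  [0,0,0,0,-1],
  [0,0,0,0,-1],
  [0,0,-0.4,0,-1],
  [0,0,-0.8,0,-1],
  [0,0,-1,0,-1],
  [0,0,-1,0,-1],
  [0,0,-1,0,-1],
  [1,0,0,0,-1],
  [1,0,0,0,-1],
  [0,0,0,0,-1],
])

```text
time: 34.1
tcp_pos: [0.5168, -0.202, 0.1916]
eef_rot: [0.711, 0.703, 0.001, -0.0]
force: [1.3, 0.0, 0.4]
finger_gap: 0.0855
grasp_force: 0.0
```

play_rows([
  [1,0,0,0,-1],
  [1,0,0,0,-1],
  [1,0,0,0,-1],
  [1,0,0,0,-1],
  [1,0,0,0,-1],
  [0,0,0,0,-1],
  [0,0,0,0,-1],
])

```text
time: 34.98
tcp_pos: [0.5183, -0.0803, 0.1914]
eef_rot: [0.713, 0.701, -0.0, 0.0]
force: [-0.1, -1.0, 0.5]
finger_gap: 0.0859
grasp_force: 0.0
```

```bash
python3 - <<'E'
from h import *
im,d=cam('top');s=manip.state();print(s['tcp_pos'],s['time'])
im2,d2=cam('side')
v=np.vstack([cv2.resize(im[100:290,190:460],(540,380)),im2[140:350,100:640]][:2]); cv2.imwrite('pics/fin.png',v[:590,:,::-1])
h=cv2.cvtColor(im,cv2.COLOR_RGB2HSV);m=(h[...,0]>98)&(h[...,0]<118)&(h[...,1]>110);ys,xs=np.where(m);P=world('top',np.c_[xs,ys],d)*1000
q=P[(P[:,2]>95)&(P[:,1]<-180)&(P[:,0]<600)];r=cv2.minAreaRect(q[:,:2].astype(np.float32));print(r,np.percentile(q[:,2],[5,50,95]))
E
```

```text
[ 0.51832876 -0.08057665  0.19134127] 35.025Traceback (most recent call last):
  File "<stdin>", line 6, in <module>
    return _quantile_unchecked(
        a, q, axis, out, overwrite_input, method, keepdims, weights)
    return _ureduce(a,
                    func=_quantile_ureduce_func,
    ...<5 lines>...
                    overwrite_input=overwrite_input,
                    method=method)
    r = func(a, **kwargs)
    result = _quantile(arr,
                       quantiles=q,
    ...<2 lines>...
                       out=out,
                       weights=wgt)
    slices_having_nans = np.isnan(arr[-1, ...])
                                  ~~~^^^^^^^^^
IndexError: index -1 is out of bounds for axis 0 with size 0
```

View pics/fin.png

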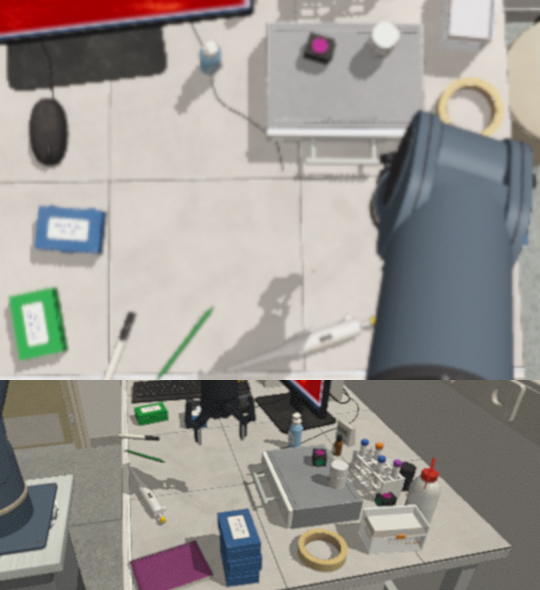

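The stack of three stands square at the lower right of the side view, the drawer front is flush, and Q is in its place at (68,230). One last numeric check, then I hand in if it passes.

```bash
python3 - <<'E'
from h import *
f=np.load('side.npz');im,d=f['im'],f['d'];h=cv2.cvtColor(im,cv2.COLOR_RGB2HSV);m=(h[...,0]>98)&(h[...,0]<118)&(h[...,1]>110);ys,xs=np.where(m);P=world('side',np.c_[xs,ys],d)*1000
q=P[(P[:,2]>107)&(P[:,1]<-180)&(P[:,0]<600)];r=cv2.minAreaRect(q[:,:2].astype(np.float32));z=np.percentile(q[:,2],[5,50,95]);print(r,z)
A=np.c_[q[:,:2],np.ones(len(q))];print('slope',np.linalg.lstsq(A,q[:,2],rcond=None)[0])
s=manip.state();print(s['force'],s['time'])
if len(q)>100 and 109<z[1]<118: print(manip.hand_in())
E
```

```text
((467.913818359375, -525.3548583984375), (648.0923461914062, 73.38482666015625), 79.92704772949219) [108.93718876 112.00692664 113.79597435]
slope [ -0.40430852  -0.73320709 126.31612244]
[ 0.92718806  0.27377216 -0.4324423 ] 35.075
the job is handed in; nothing more can be done
None
```

The job is handed in, with no verdict returned: by weight, the full box (R, about 5.5 N) is in the free bay with the drawer pushed to its stop. The empty one (P, about 1.4 N) is on the stack (level and square by eye, top at 112 mm; the numeric tilt check was spoiled by stray points), and Q was never touched or weighed, so it is part-filled by elimination.

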